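Show the trainee the staining step

TASK

Show a trainee the next staining step by pointing, from a few centimetres above, at three things in this order: the middle-sized of the three glass screw-cap bottles, the petri dish that stands on its own (not the stacked pair), and the bench timer. Stay at least a second and a half over the middle of each, point closely at none of the similar things beside them, and finish with the fingers still pointing at the timer. Touch and move nothing.

Things in the scene. Friction and masses are not known exactly. Their poses are not given: they have to be found in the camera images.
- bottle_stain: the middle-sized of three round glass bottles with screw caps, 62 mm diameter, 137 mm tall; origin at the centre of its underside, z up; loose. The three bottles stand in a row across the worktop, at least 100 mm between neighbours' centres, in any order
- bottle_stain_top (a point): centre of the top of the middle-sized bottle's cap, 137 mm above its underside; the cap is about 34 mm across
- bottle_small: the smallest bottle, 56 mm diameter, 115 mm tall; origin at the centre of its underside; not to be pointed at
- bottle_small_top (a point): centre of the top of the smallest bottle's cap
- bottle_buffer: the largest bottle, 74 mm diameter, 167 mm tall; origin at the centre of its underside; not to be pointed at
- bottle_buffer_top (a point): centre of the top of the largest bottle's cap
- single_dish: the clear round petri dish that stands alone on the worktop, 60 mm diameter, 15 mm tall; origin at the centre of its underside; loose. It is left or right of the stacked pair
- single_dish_top (a point): centre of the top of the single dish, 15 mm above the worktop
- lower_dish: the lower dish of a stack of two identical petri dishes, each 60 mm diameter and 15 mm tall (30 mm together); origin at the centre of its underside
- upper_dish: the upper dish of the stacked pair; origin at the centre of its underside
- upper_dish_top (a point): centre of the top of the stacked pair, 30 mm above the worktop
- bench_timer: small white digital timer with a display and three keys on its face, which looks toward the robot and leans back, 37 mm deep, 68 mm wide, 59 mm tall; origin at the centre of its underside; loose. It is left or right of the carton
- bench_timer_top (a point): point above the middle of the timer's footprint at the height of its top edge, 59 mm above the worktop
- clips_box: small pale carton beside the timer, 45 mm deep, 62 mm wide, 67 mm tall; origin at the centre of its underside; loose; not to be pointed at
- clips_box_top (a point): centre of the carton's top, 67 mm above the worktop

How it is judged:
By the outcome, as a careful person would: the job done as asked, in the order asked, and still so for the second after the job is handed in, with the robot touching nothing.
It also fails if it takes over 56 s, if anything falls off the work surface, if the arm or the gripper's body presses on something with over 40 N, if the wrist force passes 120 N, or if a joint passes its speed limit or range.

ROBOT

A 6-joint arm with a two-finger parallel gripper is mounted at the origin on a cart in front of the work surface, level with it; the furniture and walls round the work are solid. World frame = base frame: x ahead of the robot, y to its left, z up, the work surface at z = 0. Lengths are in m, angles in rad, forces in N, time in s.
With the tool pointing down it reaches from about 0.375 to 0.9 m from the base axis. Payload 3.1 kg.
Tool frame: the origin (TCP) lies at the centre of the arm's flange, where the gripper is bolted on; the fingertips stand 182 mm ahead of it and the grasp point (between the pads) lies 164 mm ahead of it; z points along the fingers, y is the line along which they close (so a half turn about z gives the same grasp; the last joint's range is limited). The gripper opens to 87 mm and grips with 3 to 60 N. Pads are 19 mm wide; open, the fingers measure 117 mm over their backs; the gripper's body (75 mm by 190 mm) begins 51 mm behind the grasp point.
Start: joints at [0.995, 0.527, 1.433, -0, 1.181, -0.178], TCP at [0.242, 0.576, 0.405] pointing down, gripper open.
Joint ranges: [-3.08, 3.08], [-0.75, 2.2], [0.22, 2.44], [-1.43, 4.57], [0, 2.65], [-2.85, 2.85]. Speed limits (rad/s): [2.79, 2.79, 3.14, 3.14, 3.14, 3.14].

INTERFACE

Orientations are given as a unit quaternion [x, y, z, w].
In Python, from rig import * gives the robot as it stands.
- The arm moves only by the tool move_arm, never from a script. Its argument "commands" is a list that holds one entry, the list of rows, each a list of 6 numbers: the shift along the tool's x, y, z in units of 40 mm (1.0 is 40 mm), then the turn, a rotation vector about the tool's x, y, z in rad. A call has 1 to 12 rows; each row is the pose to reach, as a shift and turn from the pose commanded when the call began, along the tool's axes at that moment; what a row does not reach only later rows make up. A row lasts 1/8 s, in which the tool goes at most 62.5 mm and 10.7 degrees, less where a joint would pass 70% of its speed; a pose out of reach is approached as far as the arm can. A call with a gripper value outside its range is refused whole. "claw" is the closure, from -1 (fully open) to 1 (shut), so that 0 is half open, set as the call begins (left out, the last holds). The fingers move at their own pace and stop on an object; "squeeze" is the grip in N (left out, the last holds). Time passes only in rows, so rows that repeat a pose let the fingers close. It gives the time, the measured TCP pose, the force, the opening and the grip force at its end, in the units of the state.
- get_obs(): the state, without advancing time (a new reading comes with each control period).
- camera(name): name is "scene" or "top"; returns a dict with "pixels" (420x560x3 uint8, blue, green, red), "range_z" (420x560 float32, m along the optical axis (not along the pixel's ray), 0 where there is no reading), "camera_matrix" (3x3 intrinsics, pixels), "extrinsics" (4x4, takes a point from world to camera coordinates). Camera axes: x right, y up, looking along -z (the intrinsics and any distortion apply to the point x, -y, -z); pixel columns grow to the right and rows downward; lengths in m; the calibration is good to about 2 mm. A picture is of the moment at which its call begins.
- hand_in(): hands the job in; it is judged then, once.
The state is a dict: "time": time; "q": joint angles; "joint_velocities": joint speeds; "joint_torque": joint torques, N m; "position": TCP position; "tool_rot": TCP orientation; "ft_force": force on the tool from outside, world axes, zero at the start; "moment": the same for the moment, N m; "grip_width": finger opening in m; "grip_force": force on a finger pad.
Only numpy, scipy, OpenCV 4.12 (cv2) and the standard library are available. Lean on these libraries where they do the work, as an engineer would, in place of code of your own. Each camera call takes 0.05 s, during which the arm holds its last target. There are 200 camera calls.

## Working session

There is one attempt and no reset: what is moved stays moved. The work goes in short steps, Python scripts to look and compute and a tool call to move; the robot and the scene stay as the last step left them, time stands still between calls to the robot, and variables do not carry over. Pictures are saved under pics/ and viewed, at most 10 in all, crops included, and the job is handed in when it is done.

Besides the shell and the picture viewer there is one more tool, called as name([rows], argument=value, ...), one row to a line, values as JSON. move_arm: Moves the arm, as the interface text tells. Its arguments: {"type":"object","properties":{"commands":{"type":"array","items":{"type":"array","items":{"type":"array","items":{"type":"number"}}}},"claw":{"type":"number"},"squeeze":{"type":"number"}},"required":["commands"]}

```bash
mkdir -p pics
python3 - <<'E'
from rig import *
import cv2,numpy as np
for n in("scene","top"):
    c=camera(n); cv2.imwrite(f"pics/{n}0.png",c["pixels"]); np.savez(f"/tmp/{n}0.npz",**c)
    print(n,c["camera_matrix"].tolist(),np.round(c["extrinsics"],3).tolist(),[k for k in c])
o=get_obs();print(o)
E
```

```text
scene [[386.757610588124, 0.0, 279.8224206775018], [0.0, 386.757610588124, 210.82802806743365], [0.0, 0.0, 1.0]] [[0.794, -0.608, -0.003, -0.375], [0.32, 0.413, 0.853, -0.313], [-0.517, -0.678, 0.523, -0.701], [0.0, 0.0, 0.0, 1.0]] ['pixels', 'range_z', 'camera_matrix', 'extrinsics']
top [[500.0821571245127, 0.0, 277.55618157503454], [0.0, 500.0821571245127, 206.42682970135627], [0.0, 0.0, 1.0]] [[0.029, -0.999, 0.014, 0.033], [0.983, 0.031, 0.179, -0.532], [-0.179, 0.009, 0.984, -1.264], [0.0, 0.0, 0.0, 1.0]] ['pixels', 'range_z', 'camera_matrix', 'extrinsics']
{'time': 0.1, 'q': array([ 9.94493475e-01,  5.28366338e-01,  1.43377194e+00,  7.38905267e-06,
        1.18139225e+00, -1.78505573e-01]), 'joint_velocities': array([ 4.24883248e-04, -1.63800711e-03, -3.30592312e-03, -2.03953399e-05,
       -1.56654087e-03, -4.07701095e-04]), 'joint_torque': array([ 1.12860901e-04, -4.40984631e+01, -1.77150249e+01,  6.35220297e-02,
        5.34341822e-02, -5.01398586e-05]), 'position': array([0.2419226 , 0.57594587, 0.40387407]), 'tool_rot': array([ 1.97591089e-01,  9.80284052e-01, -8.99488989e-04, -3.60237998e-04]), 'ft_force': array([-1.0807782 ,  0.76282648,  0.34547089]), 'moment': array([-0.02627824, -0.00109568, -0.02992918]), 'grip_force': 0.0, 'grip_width': 0.0872523343294136}
```

View pics/top0.png

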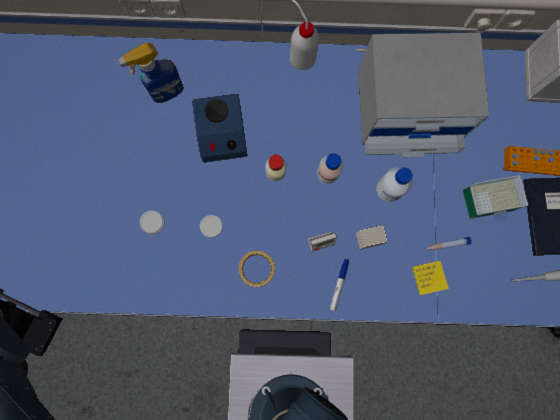

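View pics/scene0.png

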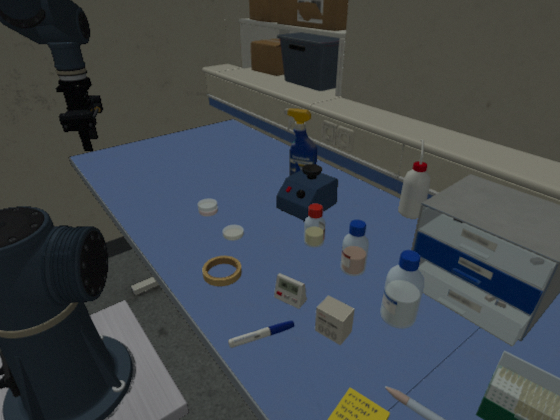

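The top view shows the bottles at (276,162) red cap, (333,160) and (403,176), the latter two with blue caps. The dishes are at (151,222), which looks taller in the scene view, and (211,226). The timer is at (322,241) and the carton at (371,237). I'll measure them next.

```bash
cat > h.py <<'E'
import numpy as np
def load(n): return dict(np.load(f"/tmp/{n}0.npz"))
def cloud(c):
    K,E=c["camera_matrix"],c["extrinsics"]; z=c["range_z"].astype(float)
    v,u=np.mgrid[:z.shape[0],:z.shape[1]]
    p=np.stack([(u-K[0,2])/K[0,0]*z,-(v-K[1,2])/K[1,1]*z,-z],-1)
    w=(p-E[:3,3])@E[:3,:3]; w[z<=0]=np.nan
    return w
def ray(c,u,v,h):
    K,E=c["camera_matrix"],c["extrinsics"]
    d=np.array([(u-K[0,2])/K[0,0],-(v-K[1,2])/K[1,1],-1])@E[:3,:3]; o=-E[:3,3]@E[:3,:3]
    return o+d*(h-o[2])/d[2]
E
python3 - <<'E'
from h import *
c=load("top"); W=cloud(c); s=load("scene"); S=cloud(s)
np.set_printoptions(precision=3,suppress=True)
for n,u,v,r,h in[("red",276,162,22,.115),("mid",333,160,22,.137),("big",403,176,26,.167),("dL",151,222,18,.03),("dR",211,226,18,.015),("timer",322,241,20,.059),("carton",371,237,20,.067)]:
    p=ray(c,u,v,h); print(n,"ray",p)
    for nm,X in(("top",W),("scene",S)):
        m=(np.hypot(X[...,0]-p[0],X[...,1]-p[1])<.055)&(X[...,2]>.007)
        q=X[m]; 
        if len(q)<5: print("  few",nm);continue
        zt=np.percentile(q[:,2],98); t=q[q[:,2]>zt-.008]
        print("  ",nm,len(q),"ztop",zt,"top mid",(t.min(0)+t.max(0))/2,"ext",np.ptp(t,0)[:2],"all mid",(q.min(0)+q.max(0))/2,"ext",np.ptp(q,0)[:2])
# tall things near the work
m=(W[...,2]>.17)&(W[...,0]<.85)&(W[...,0]>.1);print(np.nanpercentile(W[m],[1,50,99],axis=0))
E
```

```text
red ray [0.632 0.057 0.115]
   top 460 ztop 0.11751426460327176 top mid [0.634 0.059 0.115] ext [0.035 0.033] all mid [0.616 0.059 0.063] ext [0.077 0.055]
   scene 761 ztop 0.11667184476487981 top mid [0.633 0.058 0.114] ext [0.039 0.037] all mid [0.63  0.055 0.063] ext [0.054 0.053]
mid ray [ 0.636 -0.084  0.137]
   top 594 ztop 0.1394131315604311 top mid [ 0.636 -0.085  0.137] ext [0.038 0.035] all mid [ 0.632 -0.084  0.075] ext [0.058 0.06 ]
   scene 1209 ztop 0.13795634033146706 top mid [ 0.634 -0.087  0.135] ext [0.037 0.037] all mid [ 0.63  -0.088  0.073] ext [0.057 0.06 ]
big ray [ 0.593 -0.25   0.167]
   top 954 ztop 0.16847574411054342 top mid [ 0.596 -0.253  0.166] ext [0.036 0.036] all mid [ 0.592 -0.242  0.09 ] ext [0.079 0.092]
   scene 2431 ztop 0.16753724995084757 top mid [ 0.594 -0.255  0.164] ext [0.037 0.036] all mid [ 0.588 -0.257  0.088] ext [0.065 0.071]
dL ray [0.482 0.381 0.03 ]
   top 458 ztop 0.03343135922662522 top mid [0.483 0.382 0.031] ext [0.057 0.059] all mid [0.483 0.382 0.021] ext [0.058 0.06 ]
   scene 289 ztop 0.03316668458516399 top mid [0.48  0.3
[... 339 characters left out ...]
13] ext [0.061 0.06 ]
timer ray [ 0.442 -0.067  0.059]
   top 353 ztop 0.06174115104406059 top mid [ 0.449 -0.069  0.06 ] ext [0.031 0.064] all mid [ 0.432 -0.071  0.037] ext [0.081 0.072]
   scene 736 ztop 0.06033818404637636 top mid [ 0.446 -0.072  0.058] ext [0.031 0.065] all mid [ 0.444 -0.074  0.035] ext [0.048 0.069]
carton ray [ 0.455 -0.192  0.067]
   top 526 ztop 0.07117781212062149 top mid [ 0.459 -0.199  0.068] ext [0.056 0.069] all mid [ 0.445 -0.197  0.04 ] ext [0.084 0.072]
   scene 1299 ztop 0.06878982394591013 top mid [ 0.456 -0.2    0.066] ext [0.057 0.069] all mid [ 0.457 -0.2    0.039] ext [0.06 0.07]
[[ 0.107 -0.44   0.175]
 [ 0.734 -0.176  0.208]
 [ 0.848  0.572  0.719]]
```

Run:
```python
import cv2
a=cv2.imread("pics/top0.png")[130:280,130:420];b=cv2.imread("pics/scene0.png")[180:350,180:440]
a=cv2.resize(a,(580,300),interpolation=3);b=cv2.resize(b,(458,300),interpolation=3)
cv2.imwrite("pics/c0.png",cv2.vconcat([a,cv2.copyMakeBorder(b,0,0,0,122,0)]))
```

```text
(no output)
```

View pics/c0.png

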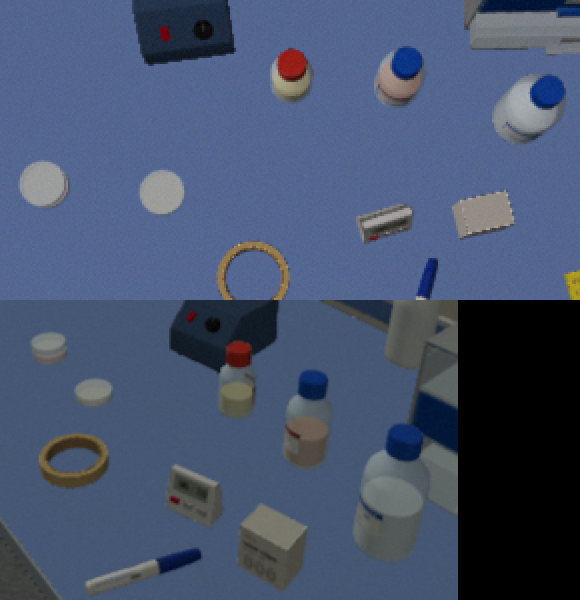

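The measured sizes and heights agree with the list: the middle bottle is the blue cap at 0.138 m, the single dish is the right one at about 15 mm, and the timer is left of the carton. Next I'll check clearance near the cabinet and fix the timer's footprint.

```bash
cat >> h.py <<'E'
from scipy.spatial.transform import Rotation as R
def rel(o,*targets):
    Rt=R.from_quat(o["tool_rot"])
    for t in targets: print(np.round(Rt.inv().apply(np.array(t)-o["position"])/.04,2))
E
python3 - <<'E'
from h import *; import cv2
from rig import *
np.set_printoptions(precision=3,suppress=True)
P=np.concatenate([cloud(load(n)).reshape(-1,3) for n in("top","scene")])
q=P[(P[:,2]>.2)&(np.hypot(P[:,0]-.635,P[:,1]+.086)<.2)]; print("near tall",len(q),q.min(0) if len(q) else "",q.max(0) if len(q) else "")
t=P[(abs(P[:,0]-.445)<.05)&(abs(P[:,1]+.072)<.05)&(P[:,2]>.008)]
for a,b in((.008,.02),(.02,.035),(.035,.05),(.05,.07)):
    k=t[(t[:,2]>a)&(t[:,2]<b)]; print(a,len(k),cv2.minAreaRect(k[:,:2].astype(np.float32)),k[:,:2].min(0),k[:,:2].max(0))
o=get_obs(); rel(o,(.50,0,.43),(.635,-.086,.359))
E
```

```text
near tall 1308 [ 0.719 -0.262  0.2  ] [ 0.812 -0.176  0.21 ]
0.008 207 ((0.4469761550426483, -0.0710662454366684), (0.04101895913481712, 0.06872974336147308), 17.995086669921875) [ 0.42  -0.109] [ 0.472 -0.035]
0.02 267 ((0.4441203773021698, -0.07216945290565491), (0.033002205193042755, 0.06959250569343567), 19.272687911987305) [ 0.422 -0.107] [ 0.468 -0.036]
0.035 249 ((0.4449971616268158, -0.07152032852172852), (0.02503272518515587, 0.06904587149620056), 19.979219436645508) [ 0.425 -0.106] [ 0.466 -0.038]
0.05 344 ((0.44533273577690125, -0.07148049026727676), (0.01902194693684578, 0.06917957216501236), 17.92222785949707) [ 0.429 -0.105] [ 0.464 -0.037]
[-11.53 -10.78  -0.64]
[-15.47 -11.45   1.14]
```

move_arm([
  [[-0.4,-0.4,-0.1],[-1.2,-1.1,-0.2],[-2.2,-2.1,-0.3],[-3.2,-3.0,-0.4],[-4.2,-3.9,-0.5],[-5.2,-4.9,-0.6],[-6.2,-5.8,-0.6],[-7.2,-6.7,-0.6],[-8.2,-7.7,-0.6],[-9.2,-8.6,-0.6],[-10.0,-9.4,-0.6],[-10.4,-9.8,-0.6]],
], claw=1)

```text
schema error: expected 6 numbers
```

move_arm([
  [[-0.4,-0.4,-0.1,0,0,0],[-1.2,-1.1,-0.2,0,0,0],[-2.2,-2.1,-0.3,0,0,0],[-3.2,-3.0,-0.4,0,0,0],[-4.2,-3.9,-0.5,0,0,0],[-5.2,-4.9,-0.6,0,0,0],[-6.2,-5.8,-0.6,0,0,0],[-7.2,-6.7,-0.6,0,0,0],[-8.2,-7.7,-0.6,0,0,0],[-9.2,-8.6,-0.6,0,0,0],[-10.0,-9.4,-0.6,0,0,0],[-10.4,-9.8,-0.6,0,0,0]],
], claw=1)

```text
time: 1.6
position: [0.4737, 0.0506, 0.4289]
tool_rot: [0.199, 0.98, -0.0, 0.0]
ft_force: [-0.1, 0.1, 0.5]
grip_width: 0.0008
grip_force: 0.0
```

Run:
```python
from h import *
from rig import *
o=get_obs(); print(o["time"],o["position"],o["tool_rot"],o["ft_force"],o["grip_width"],o["q"]); rel(o,(.56,-.06,.42),(.635,-.086,.359))
```

```text
1.6 [0.47370814 0.05059184 0.42890051] [ 1.99189967e-01  9.79960817e-01 -3.76467325e-04  1.14516074e-04] [-0.05934735  0.06489001  0.46727958] 0.0007664337718268724 [-1.28557342e-01  2.95073302e-01  1.76437527e+00 -8.69259090e-04
  1.08196994e+00 -1.29788300e+00]
[-3.07 -1.7   0.22]
[-5.04 -1.57  1.75]
```

move_arm([
  [[-0.5,-0.3,0,0,0,0],[-1.3,-0.8,0.1,0,0,0],[-2.2,-1.3,0.1,0,0,0],[-3.1,-1.6,0.3,0,0,0],[-3.9,-1.6,0.7,0,0,0],[-4.6,-1.6,1.2,0,0,0],[-4.9,-1.6,1.6,0,0,0],[-5.0,-1.6,1.75,0,0,0],[-5.0,-1.6,1.75,0,0,0],[-5.0,-1.6,1.75,0,0,0],[-5.0,-1.6,1.75,0,0,0],[-5.0,-1.6,1.75,0,0,0]],
])

```text
time: 3.1
position: [0.6332, -0.0826, 0.3595]
tool_rot: [0.197, 0.98, -0.0, 0.0]
ft_force: [-0.7, 0.4, -0.3]
grip_width: 0.0004
grip_force: 0.0
```

Run:
```python
from h import *
from rig import *
import cv2
o=get_obs(); print(o["time"],o["position"],o["ft_force"]); rel(o,(.635,-.086,.359),(.50,-.0,.42),(.478,.15,.36),(.478,.226,.237))
a=camera("scene")["pixels"][120:340,200:480];b=camera("top")["pixels"][80:300,200:480]
cv2.imwrite("pics/b1.png",cv2.resize(cv2.hconcat([a,b]),None,fx=1.4,fy=1.4))
```

```text
3.1 [ 0.63317592 -0.08264129  0.35945286] [-0.69492442  0.37268287 -0.25100713]
[-0.07 -0.06  0.01]
[ 3.87  0.62 -1.52]
[ 5.83  3.86 -0.02]
[6.57 5.61 3.06]
```

View pics/b1.png

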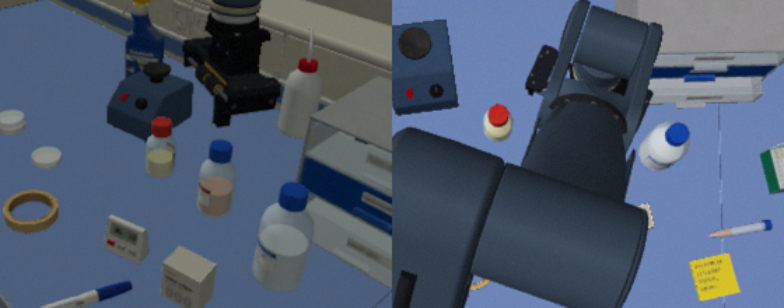

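The fingertips at crop pixel (222,122) sit just above the middle bottle's cap at (220,150), and nothing has been disturbed. I'll centre by 4 mm and dwell.

move_arm([
  [[-0.07,-0.06,0,0,0,0],[-0.07,-0.06,0,0,0,0],[-0.07,-0.06,0,0,0,0],[-0.07,-0.06,0,0,0,0],[-0.07,-0.06,0,0,0,0],[-0.07,-0.06,0,0,0,0],[-0.07,-0.06,0,0,0,0],[-0.07,-0.06,0,0,0,0],[-0.07,-0.06,0,0,0,0],[-0.07,-0.06,0,0,0,0],[-0.07,-0.06,0,0,0,0],[-0.07,-0.06,0,0,0,0]],
])

```text
time: 4.7
position: [0.635, -0.0861, 0.3587]
tool_rot: [0.198, 0.98, 0.0, -0.0]
ft_force: [1.1, 0.6, 0.5]
grip_width: 0.0001
grip_force: 0.0
```

move_arm([
  [[0,0,0,0,0,0],[0,0,0,0,0,0],[0,0,0,0,0,0],[0,0,0,0,0,0],[0,0,0,0,0,0],[0,0,0,0,0,0],[0,0,0,0,0,0],[0,0,0,0,0,0]],
])

```text
time: 5.7
position: [0.635, -0.0861, 0.3587]
tool_rot: [0.198, 0.98, -0.0, -0.0]
ft_force: [-1.0, -0.9, -0.2]
grip_width: 0.0005
grip_force: 0.0
```

Run:
```python
from h import *
from rig import *
o=get_obs(); print(o["time"],o["position"]); rel(o,(.635,-.086,.359),(.50,-.0,.42),(.478,.15,.36),(.478,.226,.237))
```

```text
5.7 [ 0.63498441 -0.08614574  0.35873431]
[ 0.    0.   -0.01]
[ 3.95  0.68 -1.53]
[ 5.91  3.92 -0.03]
[6.64 5.67 3.04]
```

move_arm([
  [[0.1,0,-0.4,0,0,0],[0.6,0.1,-1.0,0,0,0],[1.4,0.2,-1.4,0,0,0],[2.3,0.4,-1.5,0,0,0],[3.2,0.6,-1.5,0,0,0],[4.0,1.1,-1.4,0,0,0],[4.6,1.9,-1.1,0,0,0],[5.2,2.8,-0.6,0,0,0],[5.7,3.7,-0.1,0,0,0],[6.1,4.6,0.4,0,0,0],[6.5,5.3,0.9,0,0,0],[6.64,5.67,1.4,0,0,0]],
])

```text
time: 7.2
position: [0.4777, 0.2277, 0.3034]
tool_rot: [0.197, 0.98, 0.0, 0.001]
ft_force: [-0.8, -0.6, -0.3]
grip_width: 0.0002
grip_force: 0.0
```

Run:
```python
from h import *
from rig import *
o=get_obs(); print(o["time"],o["position"]); rel(o,(.478,.226,.237))
```

```text
7.2 [0.47771418 0.22765168 0.30336606]
[-0.02 -0.04  1.66]
```

move_arm([
  [[0,0,0.4,0,0,0],[0,0,1.0,0,0,0],[0,0,1.4,0,0,0],[0,0,1.6,0,0,0],[0,0,1.65,0,0,0],[0,0,1.65,0,0,0],[0,0,1.65,0,0,0],[0,0,1.65,0,0,0],[0,0,1.65,0,0,0],[0,0,1.65,0,0,0],[0,0,1.65,0,0,0],[0,0,1.65,0,0,0]],
])

```text
time: 8.7
position: [0.478, 0.2258, 0.2367]
tool_rot: [0.198, 0.98, -0.0, -0.0]
ft_force: [0.3, 0.2, -0.3]
grip_width: 0.0005
grip_force: 0.0
```

Run:
```python
from h import *
from rig import *
import cv2
o=get_obs(); print(o["time"],o["position"]); rel(o,(.478,.226,.237))
cv2.imwrite("pics/d1.png",cv2.resize(camera("scene")["pixels"][120:340,120:400],None,fx=2,fy=2))
```

```text
8.7 [0.47798294 0.22584458 0.23672561]
[ 0.    0.   -0.01]
```

View pics/d1.png

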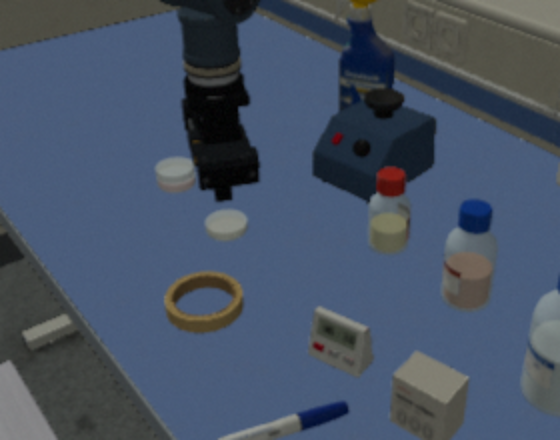

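The fingertips at crop pixel (223,195) are just above the single dish at (226,223). The stacked pair at (176,173) is well clear. I'll dwell, then go on.

move_arm([
  [[0,0,0,0,0,0],[0,0,0,0,0,0],[0,0,0,0,0,0],[0,0,0,0,0,0],[0,0,0,0,0,0],[0,0,0,0,0,0],[0,0,0,0,0,0],[0,0,0,0,0,0],[0,0,0,0,0,0],[0,0,0,0,0,0],[0,0,0,0,0,0],[0,0,0,0,0,0]],
])

```text
time: 10.25
position: [0.478, 0.2259, 0.2367]
tool_rot: [0.198, 0.98, 0.0, -0.0]
ft_force: [-1.1, 0.7, 1.0]
grip_width: 0.0006
grip_force: 0.0
```

Run:
```python
from h import *
from rig import *
o=get_obs(); print(o["time"],o["position"]); rel(o,(.478,.226,.34),(.445,-.072,.34),(.445,-.072,.281))
```

```text
10.25 [0.47796907 0.22585624 0.2367499 ]
[ 0.    0.   -2.58]
[-2.12 -7.18 -2.58]
[-2.12 -7.18 -1.11]
```

move_arm([
  [[0,0,-0.5,0,0,0],[0,0,-1.4,0,0,0],[-0.1,-0.4,-2.2,0,0,0],[-0.4,-1.3,-2.6,0,0,0],[-0.7,-2.3,-2.6,0,0,0],[-1.0,-3.4,-2.6,0,0,0],[-1.3,-4.5,-2.6,0,0,0],[-1.6,-5.5,-2.6,0,0,0],[-1.9,-6.4,-2.6,0,0,0],[-2.1,-7.0,-2.6,0,0,0],[-2.12,-7.18,-2.4,0,0,0],[-2.12,-7.18,-2.1,0,0,0]],
])

```text
time: 11.75
position: [0.4446, -0.0716, 0.3202]
tool_rot: [0.198, 0.98, 0.0, 0.0]
ft_force: [-0.4, 0.3, 0.4]
grip_width: 0.0006
grip_force: 0.0
```

move_arm([
  [[0,0,0.4,0,0,0],[0,0,0.8,0,0,0],[0,0,1.0,0,0,0],[0,0,1.0,0,0,0],[0,0,1.0,0,0,0],[0,0,1.0,0,0,0],[0,0,1.0,0,0,0],[0,0,1.0,0,0,0],[0,0,1.0,0,0,0],[0,0,1.0,0,0,0],[0,0,1.0,0,0,0],[0,0,1.0,0,0,0]],
])

```text
time: 13.25
position: [0.4449, -0.0718, 0.2807]
tool_rot: [0.198, 0.98, 0.0, -0.0]
ft_force: [0.3, -0.1, 0.4]
grip_width: 0.0004
grip_force: 0.0
```

Run:
```python
from h import *
from rig import *
import cv2
o=get_obs(); print(o["time"],o["position"]); rel(o,(.445,-.072,.281))
cv2.imwrite("pics/t1.png",cv2.resize(camera("scene")["pixels"][120:360,180:460],None,fx=2,fy=2))
```

```text
13.25 [ 0.44489424 -0.07177221  0.28072512]
[-0.   -0.   -0.01]
```

View pics/t1.png

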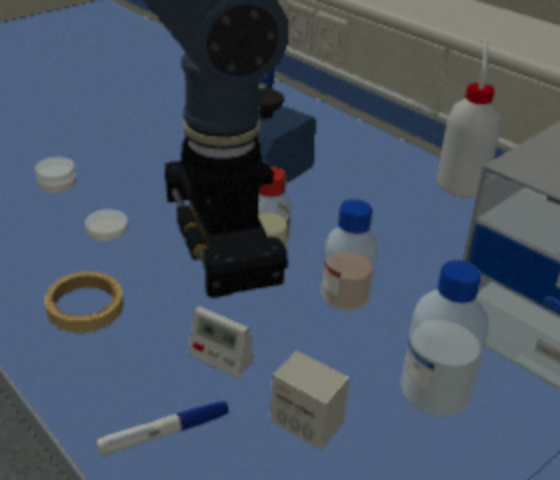

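The fingertips' lower end at crop pixel (220,293) is just above the timer's top edge at about (225,318). The carton at (310,370) is clear, and all objects are where they were. I'll dwell again and hand in.

move_arm([
  [[0,0,0,0,0,0],[0,0,0,0,0,0],[0,0,0,0,0,0],[0,0,0,0,0,0],[0,0,0,0,0,0],[0,0,0,0,0,0],[0,0,0,0,0,0],[0,0,0,0,0,0],[0,0,0,0,0,0],[0,0,0,0,0,0],[0,0,0,0,0,0],[0,0,0,0,0,0]],
])

```text
time: 14.8
position: [0.4449, -0.0718, 0.2808]
tool_rot: [0.198, 0.98, 0.0, -0.0]
ft_force: [-0.1, -0.2, -0.4]
grip_width: 0.0003
grip_force: 0.0
```

```bash
python3 -c "
from rig import *
print(hand_in())"
```

```text
the job is handed in; nothing more can be done
None
```

I pointed at the middle-sized bottle, the single dish and the timer in that order, about 4 cm above each for at least 1.5 s, and handed the job in at about 15 s with the fingers still over the timer and no sign of contact; the hand-in returned no verdict.

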